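Snap a new in-line filter into the bath circulator's clips

TASK

Fit the new filter on the bath circulator: pick up the white cartridge from the bench and press it sideways into the two black spring clips on top of the circulator until it snaps fully home in both, centred between them, with its blue inlet cap on the side of the blue port. Do not drop it, and leave the brown used cartridge and everything else where it is.

Things in the scene. Friction and masses are not known exactly. Their poses are not given: they have to be found in the camera images.
- new_filter_mid (a point): new cartridge, loose on the bench, 194 mm long, 0.15-0.31 kg; this is its centre, on its axis, 24 mm above the bench; its y axis points along it to the blue inlet cap. White round body 40 mm in diameter over the middle 132 mm; at each end a hexagonal cap 16 mm long, 48 mm across flats (blue inlet, grey outlet), then a nozzle 13 mm thick. Its roll about its own axis is free
- new_filter_inlet (a point): outer face of the new cartridge's blue inlet cap, on its axis, 82 mm from its centre
- clip_home (a point): midway between the two clips on their common axis: the cartridge's centre lies here once home, 36 mm above the circulator's flat deck, 156 mm above the bench. y along the clips to the blue port, z up, x across. The clips stand on a flat steel strip 34 mm wide, 3 mm thick, with 76 mm clear between them for fingers; their outer faces are 54 mm from this point, so the end caps pass outside them
- clip_blue (a point): black plastic C-shaped spring clip 16 mm wide, mouth up, its centre on the axis 46 mm from clip_home on the blue port's side. Two springy arms: inner beads 30 mm apart stand 14 mm above the axis, and flared lips lead in from about 46 mm apart at 26 mm above it
- clip_grey (a point): black plastic C-shaped spring clip 16 mm wide, mouth up, its centre on the axis 46 mm from clip_home on the grey port's side. Laid on the mouths a cartridge rests about 28 mm above home; pressed straight down (peak about 9 to 14 N for both clips together) it spreads the arms, and from about 11 mm above home they pull it down onto the saddles and hold it
- circulator: bath circulator, fixed: white box 240 (x) by 360 (y) by 120 mm high, origin at the centre of its underside, y to the blue port's side. The clips' axis lies 30 mm to -x of its centre line. On the deck also an upright port 32 mm high, 30 mm wide, 155 mm from clip_home along y at each side (blue collar at +y, grey at -y), and a low black plug near the +x edge
- used_filter_mid (a point): the used cartridge: same shape and size but with a brown body, loose on the bench; its centre. Leave it
- vial_jar: small glass jar with a white cap, 36 mm wide and 45 mm high, standing on the circulator's deck near its +x edge; origin under its base. Leave it
- beaker: empty glass beaker 68 mm wide and 85 mm high on the bench; origin under its base. Leave it
- amber_bottle: amber bottle 72 mm wide and 150 mm high on the bench; origin under its base. Leave it
- screwdriver: screwdriver lying on the bench. Leave it
- wrench: wrench lying on the bench beyond the cartridges. Leave it
- timer: grey lab timer 60 by 85 by 22 mm lying near the robot on its left. Leave it
Not all that is in view belongs to the job. What is shaped like the part that bears new_filter_mid but purple is not meant.

How it is judged:
By the outcome, as a careful person would: the job done as asked, in the order asked, and still so for the second after the job is handed in, with the robot touching nothing.
It also fails if it takes over 38 s, if anything falls off the work surface, if the arm or the gripper's body presses on something with over 40 N, if the wrist force passes 120 N, or if a joint passes its speed limit or range.

ROBOT

A 6-joint arm with a two-finger parallel gripper is mounted at the origin on the work surface. World frame = base frame: x ahead of the robot, y to its left, z up, the work surface at z = 0. Lengths are in m, angles in rad, forces in N, time in s.
With the tool pointing down it reaches from about 0.275 to 0.725 m from the base axis. Payload 15.9 kg.
Tool frame: the origin (TCP) lies at the very end of the fingers, on their centre line; the grasp point (between the pads) lies 19 mm behind it; z points along the fingers, y is the direction in which the jaws open and shut (so a half turn about z gives the same grasp; the last joint's range is limited). The gripper opens to 85 mm and grips with 20 to 120 N. Pads are 22 mm wide; open, the fingers measure 114 mm over their backs; the gripper's body (76 mm by 85 mm) begins 54 mm behind the grasp point. The pads swing forward as they close: fully open they stand 13 mm farther back than shut.
Start: joints at [-1.21, 0.213, -0.034, 1.323, 0, 1.571], TCP at [0.177, -0.468, 0.204] pointing down, gripper open.
Joint ranges: [-2.98, 2.98], [-0.74, 1.72], [-1.14, 1.35], [-2.1, 2.04], [-1.57, 1.44], [-3.14, 3.14]. Speed limits (rad/s): [1.89, 1.89, 2.39, 2.57, 3.14, 3.14].

INTERFACE

Orientations are given as a unit quaternion [x, y, z, w].
In Python, from cell import arm gives the robot as it stands.
- The arm moves only by the tool arm_command, never from a script. Its argument "series" is a list of rows, each a list of 2 entries, a list of its own where there are three numbers: the shift along the tool's x, y, z in m, then the turn, a rotation vector about the tool's x, y, z in rad. In form: [[[tx, ty, tz], [rx, ry, rz]], ...]. A call has 1 to 20 rows; each row is the pose to reach, as a shift and turn from the pose commanded when the call began, along the tool's axes at that moment; what a row does not reach only later rows make up. A row lasts 1/10 s, in which the tool goes at most 50 mm and 8.59 degrees, less where a joint would pass 70% of its speed; a pose out of reach is approached as far as the arm can. A call with a gripper value outside its range is refused whole. "claw" is the finger opening in m, from 0 to 0.0854, set as the call begins (left out, the last holds). The fingers move at their own pace and stop on an object; "newtons" is the grip in N (left out, the last holds). Time passes only in rows, so rows that repeat a pose let the fingers close. It gives the time, the measured TCP pose, the force and the opening at its end, in the units of the state.
- arm.get_state(): the state, without advancing time (a new reading comes with each control period).
- arm.grab_frame(name): name is "scene" or "top" or "wrist"; returns (picture, depth): 420x560x3 uint8, red, green, blue; 420x560 float32, m along the optical axis (not along the pixel's ray), 0 where there is no reading.
- arm.camera_info(name): a dict with "fx", "fy", "cx", "cy" (pixels), "dist_coeffs" ([k1, k2, p1, p2, k3] as OpenCV has them; the pictures are not rectified), "R" (3x3) and "t" (3): a world point X has camera coordinates R X + t. Camera axes: x right, y down, z forward; pixel columns grow to the right and rows downward; lengths in m; the calibration is good to about 2 mm. A picture is of the moment at which its call begins: read the wrist's pose just before it. camera_info takes no time and is no camera call; for the wrist camera it gives the pose at the moment of the call.
- arm.close_job(): hands the job in, once; it reports no verdict.
The state is a dict: "time_s": time; "joint_pos": joint angles; "qvel": joint speeds; "joint_torque": joint torques, N m; "tool_pos": TCP position; "tool_rot": TCP orientation; "wrist_force": force on the tool from outside, world axes, zero at the start; "ft_torque": the same for the moment, N m; "opening": opening from 0.0 (shut) to 1.0 (fully open).
Only numpy, scipy, OpenCV 4.12 (cv2) and the standard library are available. Lean on these libraries where they do the work, as an engineer would, in place of code of your own. Each camera call takes 0.05 s, during which the arm holds its last target. There are 200 camera calls.

## Working session

There is one attempt and no reset: what is moved stays moved. The work goes in short steps, Python scripts to look and compute and a tool call to move; the robot and the scene stay as the last step left them, time stands still between calls to the robot, and variables do not carry over. Pictures are saved under pics/ and viewed, about 8 in all and at most 12, crops included, and the job is handed in when it is done.

Besides the shell and the picture viewer there is one more tool, called after "Request:" as name([rows], argument=value, ...), one row to a line, values as JSON. arm_command: Moves the arm, as the interface text tells. Its arguments: {"type":"object","properties":{"series":{"type":"array"},"claw":{"type":"number"},"newtons":{"type":"number"}},"required":["series"]}

```bash
ls; mkdir -p pics
cat > h.py <<'E'
import numpy as np, cv2, pickle
from cell import arm
def grab(n,fn):
    ci=arm.camera_info(n); im,d=arm.grab_frame(n)
    pickle.dump((ci,im,d),open(f'pics/{fn}.pkl','wb')); cv2.imwrite(f'pics/{fn}.png',im[:,:,::-1]); return ci,im,d
def load(fn): return pickle.load(open(f'pics/{fn}.pkl','rb'))
def cloud(ci,d):
    K=np.array([[ci['fx'],0,ci['cx']],[0,ci['fy'],ci['cy']],[0,0,1]],float)
    v,u=np.mgrid[:d.shape[0],:d.shape[1]]
    p=cv2.undistortPoints(np.stack([u,v],-1).reshape(-1,1,2).astype(np.float64),K,np.array(ci['dist_coeffs'],float)).reshape(*d.shape,2)
    X=np.dstack([p*d[...,None],d])
    W=(X-np.array(ci['t']))@np.array(ci['R'])
    W[d<=0]=np.nan
    return W
E
python3 - <<'E'
from h import *
print(arm.get_state())
a=grab('scene','s0');b=grab('top','t0')
for c in (a,b): print(c[0])
E
```

```text
pics
{'time_s': 0.0, 'joint_pos': array([-1.20999567e+00,  2.13337388e-01, -3.50786117e-02,  1.32352565e+00,
       -4.89643596e-05,  1.57077583e+00]), 'qvel': array([ 0.00022909,  0.00088588, -0.00083722,  0.00050962, -0.00119253,
        0.00028708]), 'joint_torque': array([ 5.23187526e-03, -6.86162353e+01,  4.87122989e+01,  1.75052189e-02,
        1.79820377e-04, -1.84792913e-05]), 'tool_pos': array([ 0.17635715, -0.46744508,  0.20381783]), 'tool_rot': array([ 9.83769940e-01,  1.79433489e-01, -1.26828179e-04, -5.58977731e-04]), 'wrist_force': array([-0.76294193, -0.39664163,  0.12573795]), 'ft_torque': array([ 0.02321032, -0.01703498, -0.00713065]), 'opening': 1.0021691699989272}
{'fx': 405.0463453446951, 'fy': 405.0463453446951, 'cx': 283.43048316162276, 'cy': 212.9305594275301, 'dist_coeffs': array([-0.07068499,  0.        ,  0.        ,  0.        ,  0.        ]), 'R': array([[-0.59833995,  0.80111266, -0.01441543],
       [ 0.47095117,  0.33707762, -0.81522002],
       [-0.64822396, -0.49456767, -0.57897195]]), 't': array([ 0.35277405, -0.13538134,  1.64018995])}
{'fx': 401.2985339108682, 'fy': 401.2985339108682, 'cx': 278.3467934396492, 'cy': 210.64699345537912, 'dist_coeffs': array([0.04098462, 0.        , 0.        , 0.        , 0.        ]), 'R': array([[ 0.01084154, -0.99970191,  0.02187585],
       [-0.99775807, -0.01226014, -0.06579154],
       [ 0.06604013, -0.02111353, -0.99759356]]), 't': array([-0.05847664,  0.48642562,  1.15172312])}
```

View pics/t0.png

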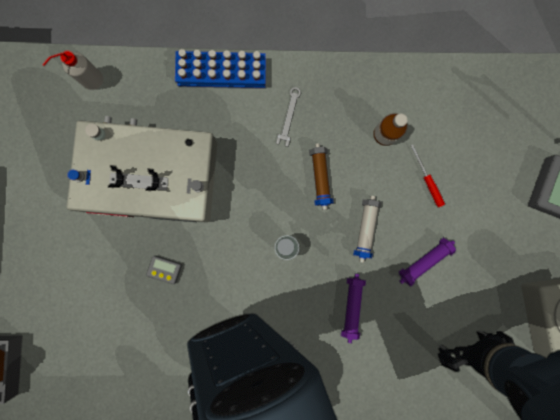

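View pics/s0.png

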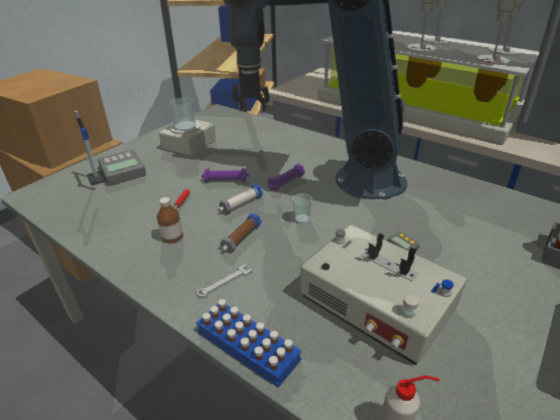

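Candidates in the top view: the white cartridge (368,228) with its blue cap at (364,255), the brown used one (321,176), and purple ones (354,308) and (428,262). The white one fits the description. On the circulator, the clips are at about (116,178) and (155,181), the blue port at (78,176) and the grey port at (197,185).

Run:
```python
from h import *
ci,im,d=load('t0'); W=cloud(ci,d)
hsv=cv2.cvtColor(im,cv2.COLOR_RGB2HSV)
def box(u0,u1,v0,v1):
    m=np.zeros(d.shape,bool); m[v0:v1,u0:u1]=1; return m
# cartridge
m=box(345,388,188,268)&(W[...,2]>0.012)
P=W[m]; c=P[:,:2].mean(0)
r=cv2.minAreaRect(P[:,:2].astype(np.float32)); print('cart',m.sum(),r,P[:,2].max(), np.percentile(P[:,2],95))
b=m&(hsv[...,0]>100)&(hsv[...,0]<125)&(hsv[...,1]>130); print('bluecap',b.sum(),W[b].mean(0))
w=m&(hsv[...,1]<60)&(W[...,2]>.03);Q=W[w]; vv=np.linalg.svd((Q-Q.mean(0))[:,:2])[2][0]; print('white',Q.mean(0),vv,np.degrees(np.arctan2(vv[1],vv[0])))
# circulator
m=box(60,220,110,225)&(W[...,2]>0.110)&(W[...,2]<.128)
r=cv2.minAreaRect(W[m][:,:2].astype(np.float32)); print('deck',r,np.median(W[m][:,2]),cv2.boxPoints(r))
for n,B in dict(blue=(65,95,165,190),grey=(185,210,172,195)).items():
    k=box(*B)&(W[...,2]>.14); print(n,k.sum(),np.nanmedian(W[k],0))
k=box(100,180,155,200)&(W[...,2]>.13); print('clips',k.sum())
Q=W[k]; print(np.c_[Q[::25]].round(3).tolist())
z=cv2.resize(im[100:280,50:430],None,fx=2.1,fy=2.1,interpolation=cv2.INTER_CUBIC); cv2.imwrite('pics/c0.png',z[:,:,::-1])
```

```text
cart 916 ((0.4376724064350128, -0.3089238107204437), (0.0546710379421711, 0.1917099952697754), 79.79798889160156) 0.05304206023842191 0.04844484587831486
bluecap 103 [ 0.36610716 -0.2920049   0.04264805]
white [ 0.45238602 -0.30902574  0.0408299 ] [-0.98626887  0.16514753] 170.49419511153283
deck ((0.583678126335144, 0.3155120015144348), (0.3617904484272003, 0.24020184576511383), 85.8603744506836) 0.11964116819204357 [[0.45083222 0.14375848]
 [0.6904074  0.12641895]
 [0.716524   0.48726553]
 [0.47694886 0.50460505]]
blue 110 [0.5625301  0.47101026 0.15097117]
grey 94 [0.54161464 0.16205389 0.15155009]
clips 365
[[0.584, 0.368, 0.183], [0.575, 0.369, 0.175], [0.578, 0.354, 0.15], [0.573, 0.358, 0.144], [0.568, 0.265, 0.167], [0.567, 0.281, 0.139], [0.562, 0.362, 0.133], [0.556, 0.363, 0.136], [0.551, 0.367, 0.138], [0.55, 0.266, 0.134], [0.539, 0.36, 0.17], [0.54, 0.358, 0.14], [0.535, 0.273, 0.17], [0.532, 0.27, 0.172], [0.528, 0.267, 0.166]]
```

View pics/c0.png

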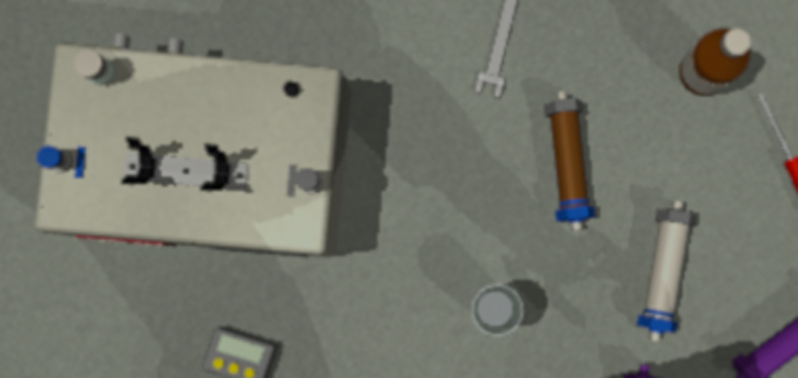

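Request:
arm_command([
  [[0.02,-0.004,0],[0,0,0]],
  [[0.06,-0.012,0],[0,0,0]],
  [[0.1,-0.02,-0.01],[0,0,0]],
  [[0.14,-0.028,-0.01],[0,0,0]],
  [[0.18,-0.036,-0.02],[0,0,0]],
  [[0.22,-0.043,-0.02],[0,0,0]],
  [[0.26,-0.05,-0.02],[0,0,0]],
  [[0.285,-0.055,-0.02],[0,0,0]],
  [[0.3,-0.058,-0.02],[0,0,0]],
  [[0.3,-0.058,-0.02],[0,0,0]],
  [[0.3,-0.058,-0.02],[0,0,0]],
], claw=0.0854)

```text
time_s: 1.2
tool_pos: [0.4361, -0.3079, 0.2241]
tool_rot: [0.984, 0.179, -0.0, -0.0]
wrist_force: [-1.1, -0.2, 0.2]
opening: 1.003
```

Run:
```python
from h import *
s=arm.get_state(); print(s['joint_pos'],s['tool_pos'],s['tool_rot'],s['time_s'])
ci,im,d=grab('wrist','w1'); W=cloud(ci,d); print(-np.array(ci['R']).T@ci['t'])
m=(W[...,2]>.012)&(np.hypot(W[...,0]-.437,W[...,1]+.306)<.11)&(W[...,2]<.06)
hsv=cv2.cvtColor(im,cv2.COLOR_RGB2HSV)
b=m&(hsv[...,0]>100)&(hsv[...,0]<125)&(hsv[...,1]>130); w=m&(hsv[...,1]<60)&(W[...,2]>.036)
print(b.sum(),w.sum(),W[b].mean(0))
Q=W[w]; v=np.linalg.svd((Q-Q.mean(0))[:,:2],full_matrices=False)[2][0]; print(Q.mean(0),v,np.degrees(np.arctan2(v[1],v[0])))
r=cv2.minAreaRect(W[m][:,:2].astype(np.float32)); print(r)
```

```text
[-6.14603390e-01  2.82770617e-01  1.06179977e-01  1.39476464e+00
 -2.91951900e-04  2.16620805e+00] [ 0.43612815 -0.30793867  0.22412651] [ 9.83773631e-01  1.79413886e-01 -2.99922243e-04 -9.72832130e-05] 1.2
[ 0.50587307 -0.28135268  0.39317975]
645 3601 [ 0.36778707 -0.29475539  0.04280365]
[ 0.45307208 -0.31184279  0.04208307] [-0.9862539   0.16523696] 170.48899987349265
((0.4367414116859436, -0.3097693622112274), (0.05533008649945259, 0.19400319457054138), 80.15495300292969)
```

View pics/w1.png

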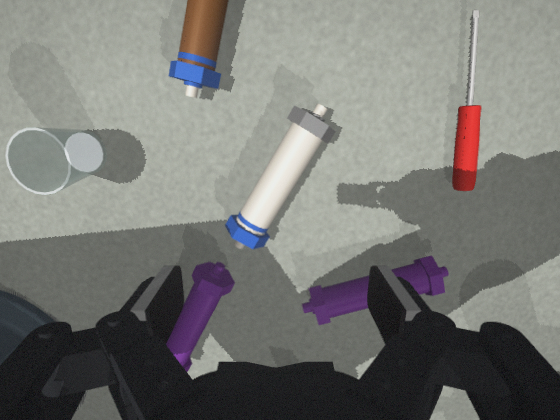

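The wrist view shows the white cartridge with its blue cap at (250,228) and grey cap at (315,122), so the choice is confirmed. Next I turn +150° in yaw over it, which keeps joint 6 in range for the placing, and descend.

Request:
arm_command([
  [[0,0,0.005],[0,0,-0.14]],
  [[0,0.001,0.01],[0,0,-0.28]],
  [[0,0.001,0.015],[0,0,-0.42]],
  [[0,0.002,0.02],[0,0,-0.56]],
  [[0,0.002,0.025],[0,0,-0.7]],
  [[0,0.002,0.03],[0,0,-0.84]],
  [[0,0.002,0.035],[0,0,-0.98]],
  [[0,0.002,0.04],[0,0,-1.12]],
  [[0,0.002,0.045],[0,0,-1.26]],
  [[0,0.002,0.05],[0,0,-1.4]],
  [[0,0.002,0.055],[0,0,-1.54]],
  [[0,0.002,0.06],[0,0,-1.68]],
  [[0,0.002,0.065],[0,0,-1.82]],
  [[0,0.002,0.07],[0,0,-1.96]],
  [[0,0.002,0.075],[0,0,-2.1]],
  [[0,0.002,0.08],[0,0,-2.24]],
  [[0,0.002,0.085],[0,0,-2.38]],
  [[0,0.002,0.09],[0,0,-2.51]],
  [[0,0.002,0.09],[0,0,-2.615]],
  [[0,0.002,0.09],[0,0,-2.615]],
])

```text
time_s: 3.25
tool_pos: [0.4364, -0.3102, 0.1344]
tool_rot: [0.083, 0.997, -0.0, -0.0]
wrist_force: [-0.2, 0.3, 1.5]
opening: 1.005
```

Run:
```python
from h import *
s=arm.get_state(); print(s['joint_pos'],s['tool_pos'],s['tool_rot'],s['time_s'])
from scipy.spatial.transform import Rotation as R
M=R.from_quat(s['tool_rot']).as_matrix(); c=np.array([.4367,-.3098,.006]); print('shift',M.T@(c-s['tool_pos'])); a=np.array([-.9858,.168,0]); print(M.T@a)
```

```text
[-6.17905277e-01  3.07759047e-01 -8.71608319e-02  1.17600698e+00
 -1.62724900e-04 -4.52352309e-01] [ 0.436413   -0.31024954  0.13435367] [ 8.26819808e-02  9.96575978e-01 -3.67059732e-05 -9.76324824e-05] 3.25
shift [-0.00023319  0.00050216  0.12835358]
[1.00000754e+00 3.24538277e-03 1.88238122e-04]
```

Request:
arm_command([
  [[0,0,0.02],[0,0,0]],
  [[0,0,0.045],[0,0,0]],
  [[0,0,0.07],[0,0,0]],
  [[0,0,0.095],[0,0,0]],
  [[0,0,0.112],[0,0,0]],
  [[0,0,0.122],[0,0,0]],
  [[0,0,0.128],[0,0,0]],
  [[0,0,0.128],[0,0,0]],
  [[0,0,0.128],[0,0,0]],
])

```text
time_s: 4.15
tool_pos: [0.4377, -0.3099, 0.007]
tool_rot: [0.083, 0.997, -0.0, 0.0]
wrist_force: [0.6, -0.6, -1.0]
opening: 0.998
```

Request:
arm_command([
  [[0,0,0],[0,0,0]],
  [[0,0,0],[0,0,0]],
  [[0,0,0],[0,0,0]],
  [[0,0,0],[0,0,0]],
  [[0,0,0],[0,0,0]],
  [[0,0,0],[0,0,0]],
  [[0,0,0],[0,0,0]],
  [[0,0,0],[0,0,0]],
], claw=0.02, newtons=80)

```text
time_s: 4.95
tool_pos: [0.4375, -0.3103, 0.0071]
tool_rot: [0.083, 0.997, -0.001, 0.0]
wrist_force: [-3.4, -2.3, 10.8]
opening: 0.325
```

Opening 0.325 is less than the roughly 0.47 I would expect for 40 mm. I check with a picture before lifting.

Run:
```python
from h import *
s=arm.get_state(); print(s['opening'],s['wrist_force'],s['ft_torque'])
ci,im,d=grab('wrist','w2')
a=im[:, :]; 
ci2,im2,d2=grab('top','t2'); z=cv2.resize(im2[150:310,270:450],(560,498))
out=np.zeros((498,800,3),np.uint8); out[:,:400]=cv2.resize(im,(400,300))[0:0].shape and 0 if False else 0
out[:300,:400]=cv2.resize(im,(400,300)); out[:356,400:]=cv2.resize(z,(400,356)); cv2.imwrite('pics/c2.png',out[:360,:,::-1])
print(arm.get_state()['opening'])
```

```text
0.32512709158569264 [-3.430633   -2.29523297 10.8177236 ] [-0.54377161  0.95308971 -0.06718618]
0.32906894244245133
```

View pics/c2.png

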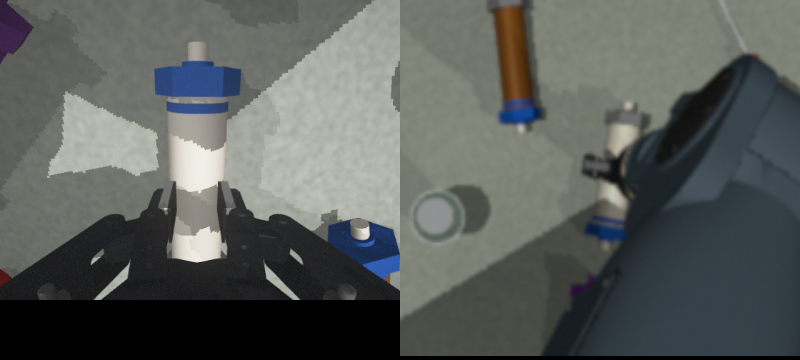

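The cartridge sits centred between the pads in the wrist view, with its body at (195,220) and blue cap at (197,80). The opening scale may simply be nonlinear, so I do a short test lift.

Request:
arm_command([
  [[0,0,-0.004],[0,0,0]],
  [[0,0,-0.012],[0,0,0]],
  [[0,0,-0.025],[0,0,0]],
  [[0,0,-0.04],[0,0,0]],
  [[0,0,-0.05],[0,0,0]],
  [[0,0,-0.05],[0,0,0]],
  [[0,0,-0.05],[0,0,0]],
])

```text
time_s: 5.75
tool_pos: [0.4374, -0.3094, 0.0561]
tool_rot: [0.083, 0.997, 0.0, 0.0]
wrist_force: [0.6, 0.4, -1.6]
opening: 0.325
```

Run:
```python
from h import *
from scipy.spatial.transform import Rotation as R
s=arm.get_state(); print(s['opening'],s['wrist_force'],s['ft_torque'],s['tool_pos'])
M=R.from_quat(s['tool_rot']).as_matrix()
ci,im,d=grab('wrist','w3'); W=cloud(ci,d); T=(W-s['tool_pos'])@M
hsv=cv2.cvtColor(im,cv2.COLOR_RGB2HSV)
b=(hsv[...,0]>100)&(hsv[...,0]<125)&(hsv[...,1]>130)&(abs(T[...,1])<.04)&(T[...,0]>.02)&(T[...,0]<.12)&(T[...,2]<0.02)
print('blue in tool',b.sum(),np.percentile(T[b],[2,50,98],axis=0))
w=(hsv[...,1]<60)&(hsv[...,2]>90)&(abs(T[...,1])<.022)&(T[...,0]>.025)&(T[...,0]<.062)&(T[...,2]<0.0)
for x in (.028,.036,.044,.052,.060):
    k=w&(abs(T[...,0]-x)<.004); print(x,k.sum(),np.percentile(T[k],[1,50,99],axis=0)[:,1:].round(4).tolist())
```

```text
0.3246552275304684 [ 0.58018856  0.43017655 -1.55977514] [ 0.00344063 -0.03101112  0.02424235] [ 0.43743285 -0.30942098  0.05614963]
blue in tool 6093 [[ 0.05702211 -0.02396179 -0.04136409]
 [ 0.07306503  0.00062884 -0.03895599]
 [ 0.08473129  0.02596571 -0.01874246]]
0.028 1170 [[-0.0178, -0.0371], [0.0011, -0.034], [0.02, -0.0209]]
0.036 1381 [[-0.0178, -0.0371], [0.0011, -0.034], [0.02, -0.0214]]
0.044 1459 [[-0.0177, -0.0372], [0.0011, -0.0342], [0.0203, -0.0212]]
0.052 1530 [[-0.0177, -0.037], [0.0011, -0.0341], [0.02, -0.0217]]
0.06 50 [[-0.0176, -0.037], [-0.0008, -0.0338], [0.0211, -0.0199]]
```

View pics/w3.png

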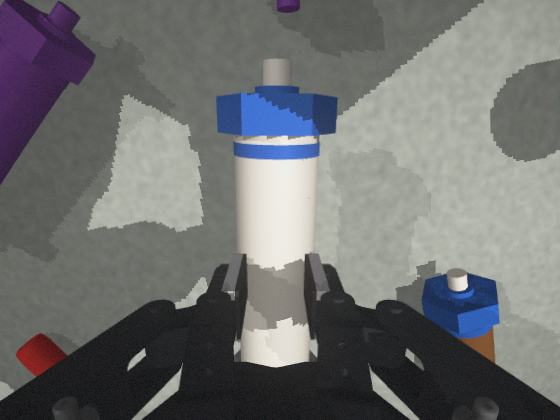

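The cartridge is held straight and centred, with its axis about 17.5 mm behind the TCP. I carry it high, with a −84° yaw, to a viewing point short of the clips.

Request:
arm_command([
  [[0,0,-0.02],[0,0,0]],
  [[0,0,-0.055],[0,0,0]],
  [[0,0.005,-0.095],[0,0,0]],
  [[-0.001,0.02,-0.135],[0,0,0.05]],
  [[-0.003,0.05,-0.17],[0,0,0.15]],
  [[-0.005,0.085,-0.2],[0,0,0.25]],
  [[-0.008,0.12,-0.225],[0,0,0.36]],
  [[-0.01,0.155,-0.24],[0,0,0.47]],
  [[-0.012,0.19,-0.244],[0,0,0.58]],
  [[-0.014,0.225,-0.244],[0,0,0.69]],
  [[-0.016,0.26,-0.244],[0,0,0.8]],
  [[-0.018,0.295,-0.244],[0,0,0.91]],
  [[-0.02,0.33,-0.244],[0,0,1.02]],
  [[-0.022,0.365,-0.244],[0,0,1.13]],
  [[-0.025,0.4,-0.244],[0,0,1.24]],
  [[-0.027,0.43,-0.244],[0,0,1.34]],
  [[-0.028,0.45,-0.244],[0,0,1.43]],
  [[-0.028,0.457,-0.244],[0,0,1.473]],
  [[-0.028,0.457,-0.244],[0,0,1.473]],
  [[-0.028,0.457,-0.244],[0,0,1.473]],
])

```text
time_s: 7.8
tool_pos: [0.5403, 0.1364, 0.2997]
tool_rot: [0.73, 0.683, -0.0, -0.0]
wrist_force: [1.2, -0.4, -1.5]
opening: 0.322
```

Run:
```python
from h import *
from scipy.spatial.transform import Rotation as R
s=arm.get_state(); print(s['opening'],s['wrist_force'],s['tool_pos'],s['tool_rot'],s['joint_pos'])
ci,im,d=grab('wrist','w4'); W=cloud(ci,d)
```

```text
0.3223333766229652 [ 1.16462949 -0.43251257 -1.53986076] [0.54033162 0.13636626 0.2997267 ] [ 7.30166681e-01  6.83268881e-01 -4.69042941e-04 -1.82208690e-04] [ 2.47295735e-01  3.52570336e-01  3.93745968e-01  1.61296926e+00
 -1.34858891e-04  1.88442780e+00]
```

View pics/w4.png

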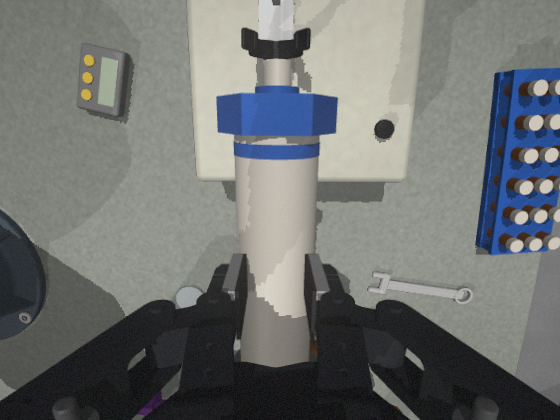

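Run:
```python
from h import *
H=np.array([.553,.317]); a=np.radians(86.1); yd=np.array([np.cos(a),np.sin(a)]); xd=np.array([yd[1],-yd[0]])
ci,im,d=load('w4'); W=cloud(ci,d)
tops={}
for n in ('w4','t0','s0'):
    ci,im,d=load(n); W=cloud(ci,d); D=W[...,:2]-H; X=D@xd; Y=D@yd; Z=W[...,2]
    for nm,s in (('grey',-1),('blue',1)):
        m=(im.max(-1)<75)&(abs(X)<.05)&(abs(Y-s*.046)<.025)&(Z>.162)&(Z<.19)
        l=m&(X<0); r=m&(X>0)
        if l.sum()<5 or r.sum()<5: print(n,nm,l.sum(),r.sum()); continue
        f=lambda k:(k.sum(),[np.percentile(q[k],[3,50,97]).round(4).tolist() for q in (X,Y,Z)])
        print(n,nm,'L',f(l),'R',f(r))
    k=(Z>.117)&(Z<.1225)&(abs(X)<.25)&(abs(Y)<.3)
    if n=='w4':
        # left/right deck edges at several Y
        for y in (-.16,-.14,-.12,-.1,-.08):
            q=k&(abs(Y-y)<.004); print('deck edge',y,np.percentile(X[q],[.5,99.5]))
        q=k; print('front edge Y',[np.percentile(Y[k&(abs(X-x)<.006)],1).round(4) for x in (-.08,-.06,.06,.09,.13)])
    m=(Z>.121)&(Z<.127)&(abs(X)<.03)&(abs(Y)<.085)&(im.min(-1)>120)
    if m.sum(): print(n,'strip X',np.percentile(X[m],[2,98]),'Y',np.percentile(Y[m],[1,99]),m.sum())
```

```text
w4 grey L (np.int64(329), [[-0.0278, -0.0224, -0.0163], [-0.0527, -0.0458, -0.0381], [0.1685, 0.1773, 0.1844]]) R (np.int64(340), [[0.0151, 0.0209, 0.0268], [-0.0527, -0.0461, -0.0382], [0.1686, 0.1775, 0.1845]])
w4 blue 0 0
deck edge -0.16 [-0.08755145  0.1455369 ]
deck edge -0.14 [-0.08827763  0.14407273]
deck edge -0.12 [-0.08796958  0.14569371]
deck edge -0.1 [-0.08818684  0.14450394]
deck edge -0.08 [-0.08733428  0.14459123]
front edge Y [np.float64(-0.1741), np.float64(-0.1741), np.float64(-0.1749), np.float64(-0.1747), np.float64(-0.1745)]
w4 strip X [-0.0178312  0.0162511] Y [-0.06832479  0.00137973] 1369
t0 grey L (np.int64(26), [[-0.0267, -0.0215, -0.0175], [-0.0525, -0.0464, -0.0383], [0.1664, 0.1772, 0.1865]]) R (np.int64(32), [[0.0152, 0.0215, 0.0261], [-0.0522, -0.0461, -0.0391], [0.1671, 0.1765, 0.1852]])
t0 blue L (np.int64(27), [[-0.0262, -0.0213, -0.0172], [0.0382, 0.0431, 0.0527], [0.1665, 0.177, 0.1845]]) R (np.int64(35), [[0.0155, 0.0215, 0.0258], [0.0386, 0.0439, 0.054], [0.1665, 0.1753, 0.1848]])
t0 strip X [-0.02796614  0.02614702] Y [-0.08405832  0.0820644 ] 388
s0 grey L (np.int64(36), [[-0.0264, -0.0216, -0.0159], [-0.0508, -0.0436, -0.0378], [0.1681, 0.1745, 0.1824]]) R (np.int64(28), [[0.0185, 0.0212, 0.0276], [-0.052, -0.043, -0.037], [0.1626, 0.1685, 0.1819]])
s0 blue L (np.int64(50), [[-0.0263, -0.0207, -0.0144], [0.0402, 0.0478, 0.0549], [0.1662, 0.1762, 0.1842]]) R (np.int64(37), [[0.0202, 0.023, 0.0291], [0.0405, 0.0482, 0.055], [0.1625, 0.1687, 0.1821]])
s0 strip X [-0.02169805  0.02484172] Y [-0.08076724  0.07651572] 285
```

Run:
```python
from h import *
from scipy.spatial.transform import Rotation as R
H=np.array([.553,.317,.156]); a=np.radians(86.1)
p=np.array([0.54033162,0.13636626,0.2997267]);M=R.from_quat([.730166681,.683268881,-.00046904,-.000182208]).as_matrix()
ci,im,d=load('w4'); W=cloud(ci,d); T=(W-p)@M
hsv=cv2.cvtColor(im,cv2.COLOR_RGB2HSV)
bl=(hsv[...,0]>100)&(hsv[...,0]<125)&(hsv[...,1]>130)&(abs(T[...,1])<.01)&(T[...,2]<0)
q=bl&(T[...,2]<-.0385); print('cap x',np.percentile(T[q],[1,50,99],axis=0))
w=(hsv[...,1]<60)&(abs(T[...,1])<.022)&(T[...,0]>.025)&(T[...,0]<.055)&(T[...,2]<0)&(T[...,2]>-.05)
print(np.percentile(T[w],[1,50,99],axis=0))
print('home in tool',M.T@(H-p))
```

```text
cap x [[ 0.0673465  -0.00980974 -0.04181262]
 [ 0.07503053  0.00015629 -0.04028861]
 [ 0.08278134  0.00981944 -0.0388255 ]]
[[ 0.02528287 -0.01826226 -0.03713563]
 [ 0.04068151  0.00057889 -0.03415607]
 [ 0.05472391  0.01957749 -0.02121781]]
home in tool [0.18113884 0.00079717 0.14364708]
```

Request:
arm_command([
  [[0.02,0,0],[0,0,0]],
  [[0.05,0,0],[0,0,0]],
  [[0.085,0,0],[0,0,0]],
  [[0.12,-0.001,0.005],[0,0,0]],
  [[0.15,-0.001,0.02],[0,0,0]],
  [[0.172,-0.001,0.045],[0,0,0]],
  [[0.181,-0.001,0.075],[0,0,0]],
  [[0.181,-0.001,0.1],[0,0,0]],
  [[0.181,-0.001,0.113],[0,0,0]],
  [[0.181,-0.001,0.118],[0,0,0]],
  [[0.181,-0.001,0.118],[0,0,0]],
  [[0.181,-0.001,0.118],[0,0,0]],
])

```text
time_s: 9.05
tool_pos: [0.5523, 0.3171, 0.1833]
tool_rot: [0.731, 0.683, 0.001, 0.0]
wrist_force: [-0.7, -0.0, -1.2]
opening: 0.326
```

Run:
```python
from h import *
from scipy.spatial.transform import Rotation as R
s=arm.get_state(); p=s['tool_pos'];print(s['opening'],s['wrist_force'],p,s['tool_rot'])
M=R.from_quat(s['tool_rot']).as_matrix(); print(M.T@(np.array([.553,.317,.156])-p))
ci,im,d=grab('wrist','w5'); W=cloud(ci,d);T=(W-p)@M
m=(im.max(-1)<75)&(abs(T[...,1])<.04)&(T[...,0]>.025)&(T[...,0]<.07)&(W[...,2]>.16)&(W[...,2]<.188)
for k in (m&(T[...,1]<0),m&(T[...,1]>0)): print(k.sum(), np.percentile(T[k],[3,50,97],axis=0).round(4).tolist() if k.sum() else 0)
```

```text
0.3264303659813742 [-0.71942399 -0.02549831 -1.23858842] [0.55225871 0.31706934 0.18331591] [7.30792017e-01 6.82599907e-01 6.07812800e-04 1.59084093e-04]
[-3.70198387e-05  7.15276909e-04  2.73166651e-02]
275 [[0.04, -0.027, -0.0011], [0.0475, -0.0245, 0.0005], [0.0545, -0.0226, 0.0037]]
289 [[0.0398, 0.0238, -0.001], [0.0469, 0.0259, 0.0011], [0.0543, 0.0284, 0.0045]]
```

View pics/w5.png

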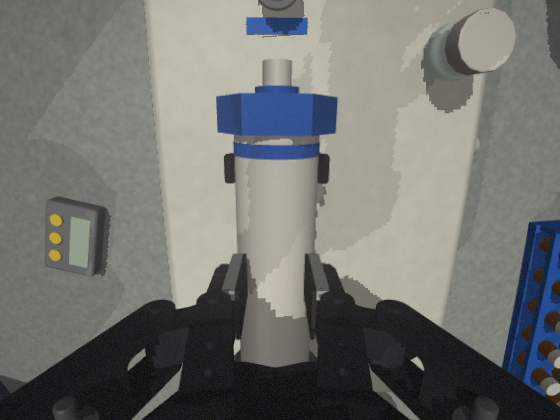

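The clip's lips at (230,168) and (323,168) lie symmetrically about the body (277), and the axial offset is about 0. The blue cap faces the blue port at (277,25). Now I press down.

Request:
arm_command([
  [[0,0,0.006],[0,0,0]],
  [[0,0,0.012],[0,0,0]],
  [[0,0,0.016],[0,0,0]],
  [[0,0,0.02],[0,0,0]],
  [[0,0,0.024],[0,0,0]],
  [[0,0,0.028],[0,0,0]],
  [[0,0,0.032],[0,0,0]],
  [[0,0,0.036],[0,0,0]],
  [[0,0,0.04],[0,0,0]],
  [[0,0,0.042],[0,0,0]],
  [[0,0,0.042],[0,0,0]],
  [[0,0,0.042],[0,0,0]],
], newtons=100)

```text
time_s: 10.3
tool_pos: [0.5522, 0.317, 0.1396]
tool_rot: [0.731, 0.683, -0.0, 0.0]
wrist_force: [6.7, -0.7, -6.5]
opening: 0.308
```

It has passed the beads: the clips now pull it down with 6.5 N, with a small lateral force toward +x. I ease over and down.

Request:
arm_command([
  [[0,0.0005,0.001],[0,0,0]],
  [[0,0.001,0.002],[0,0,0]],
  [[0,0.001,0.002],[0,0,0]],
  [[0,0.001,0.002],[0,0,0]],
])

```text
time_s: 10.7
tool_pos: [0.5527, 0.317, 0.1392]
tool_rot: [0.731, 0.683, 0.0, 0.0]
wrist_force: [-4.0, -3.8, 14.1]
opening: 0.314
```

Request:
arm_command([
  [[0,0,0],[0,0,0]],
  [[0,0,0],[0,0,0]],
  [[0,0,0],[0,0,0]],
  [[0,0,0],[0,0,0]],
  [[0,0,0],[0,0,0]],
  [[0,0,0],[0,0,0]],
  [[0,0,-0.005],[0,0,0]],
  [[0,0,-0.015],[0,0,0]],
  [[0,0,-0.035],[0,0,0]],
  [[0,0,-0.07],[0,0,0]],
  [[0,0,-0.11],[0,0,0]],
  [[-0.02,0,-0.14],[0,0,0]],
  [[-0.06,0,-0.16],[0,0,0]],
  [[-0.1,0,-0.165],[0,0,0]],
  [[-0.13,0,-0.165],[0,0,0]],
  [[-0.14,0,-0.165],[0,0,0]],
  [[-0.14,0,-0.165],[0,0,0]],
  [[-0.14,0,-0.165],[0,0,0]],
], claw=0.0854)

```text
time_s: 12.5
tool_pos: [0.5433, 0.1783, 0.3035]
tool_rot: [0.731, 0.683, 0.0, -0.0]
wrist_force: [0.2, -0.8, 0.7]
opening: 1.001
```

Run:
```python
from h import *
s=arm.get_state(); print(s['opening'],s['wrist_force'],s['tool_pos'],s['time_s'])
H=np.array([.553,.317]); a=np.radians(86.1); yd=np.array([np.cos(a),np.sin(a)]); xd=np.array([yd[1],-yd[0]])
out=[]
for n in ('wrist','top','scene'):
    ci,im,d=grab(n,n+'9'); W=cloud(ci,d); D=W[...,:2]-H; X=D@xd; Y=D@yd; Z=W[...,2]
    m=(abs(X)<.03)&(abs(Y)<.11)&(Z>.135)&(Z<.24)
    hsv=cv2.cvtColor(im,cv2.COLOR_RGB2HSV)
    b=m&(hsv[...,0]>100)&(hsv[...,0]<125)&(hsv[...,1]>130)
    if m.sum(): print(n,'Yext',np.percentile(Y[m],[.3,99.7]),'blueY',np.percentile(Y[b],[2,98]) if b.sum() else 0)
    for y in (-.074,-.03,0,.03,.060,.074):
        k=m&(abs(Y-y)<.005)&(abs(X)<.025)
        if k.sum()>5: print('  y',y,'topZ',np.percentile(Z[k],97).round(4),'X',np.percentile(X[k],[3,97]).round(4))
im=load('wrist9')[1]; t=load('top9')[1]; sc=load('scene9')[1]
z=np.zeros((420,800,3),np.uint8); z[:,:400]=cv2.resize(im,(400,420))if 0 else np.pad(cv2.resize(im,(400,300)),((0,120),(0,0),(0,0)))
z[:300,400:]=cv2.resize(sc[200:362,290:506],(400,300)); cv2.imwrite('pics/c9.png',z[:300,:,::-1]);
```

```text
1.0006266927999237 [ 0.24786919 -0.7705072   0.70701707] [0.54328026 0.17826923 0.30352859] 12.5
wrist Yext [-0.0948083   0.03031819] blueY 0
  y -0.074 topZ 0.1808 X [-0.023   0.0231]
  y -0.03 topZ 0.1761 X [-0.0187  0.0176]
  y 0 topZ 0.1761 X [-0.0182  0.0171]
  y 0.03 topZ 0.1762 X [-0.0197  0.0186]
top Yext [-0.09739245 -0.07813385] blueY 0
scene Yext [-0.0924401   0.09709176] blueY [0.05929041 0.08544806]
  y -0.074 topZ 0.1809 X [-0.0125  0.0241]
  y -0.03 topZ 0.1759 X [-0.0044  0.0205]
  y 0 topZ 0.1766 X [-0.005   0.0211]
  y 0.03 topZ 0.1769 X [-0.0073  0.0227]
  y 0.06 topZ 0.177 X [-0.0104  0.0224]
  y 0.074 topZ 0.1801 X [-0.0121  0.0244]
```

View pics/c9.png

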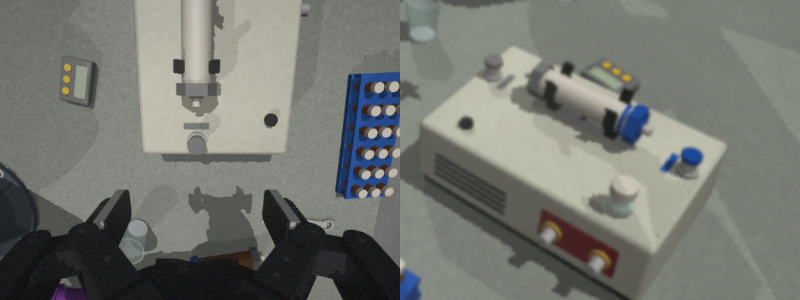

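The cartridge is level in both clips. Its body top is at 0.176 m all along, so the axis is at 0.156 m, the home height. The ends are at −97 and +97 mm, so it is centred, and the blue cap is on the blue port's side (630,120). I hand the job in.

```bash
python3 -c "
from cell import arm
print(arm.close_job(), arm.get_state()['time_s'])"
```

```text
the job is handed in; nothing more can be done
the job is handed in; nothing more can be done
```

The new white cartridge is fitted in both clips on the circulator, with its blue cap on the blue port's side. I handed the job in at about 12.7 s.

- **Height:** after I let go, the body top measured 0.176–0.177 m along its whole length. That puts the axis at about 0.156 m, which is home.
- **Centring:** the ends lie at about −97 and +97 mm from the clip centre, and within about 1 mm sideways.
- **Forces:** while pressing, the clips first pulled the cartridge down with 6.5 N. It then seated on the saddles with 14 N. The force was also near zero once the gripper was open and clear.
- **Left alone:** I moved nothing else on purpose. The jar and timer look undisturbed in the last pictures. I did not check the used cartridge, bottle, screwdriver and wrench one by one at the end.

**Checks that disagreed:**
- The gripper's opening read 0.325 when I expected about 0.47 for the 40 mm body. Pictures and a short test lift showed a good, centred grip, so I took the scale to be nonlinear.
- The last top view was mostly blocked by the arm, so the final check rests on the wrist and scene cameras, which agree.

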